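# Lock the flea comb with the sprung hook

## Task

Lock the flea comb in its clip: press the steel knob of the sprung hook down, slide its carriage along until the lowered hook has passed under the cross-bar of the comb's wire loop and its upright face just meets the bar, then let go so that the spring lifts the hook and catches the bar. The comb stands somewhat differently in its clip each time, so feel for the bar, and meet it gently: do not shove it (keep well under 10 N sideways). Leave everything else on the table where it is.

Things in the scene. Friction and masses are not known exactly. Their poses are not given: they have to be found in the camera images.
- rail: Fixed hook rail: dark steel base plate 90 x 215 x 12 mm carrying two level steel rods (8 mm thick, 32 mm apart, 90 mm above the table) along its own y axis. Origin on the table midway between the rods; z up. The end towards +y faces the comb clip.
- carriage: Block 48 x 30 x 24 mm that slides on the rods along the rail's y (range 125 mm, friction about 3 N, stays where left) and carries the sprung hook. Origin on the table plane under the block's centre; block top at 102 mm; axes as the rail's. It starts within 30 mm of its -y end.
- knob (a point): Centre of the upright round steel knob on top of the sprung plunger: diameter 24 mm, height 32 mm, axis vertical over the carriage's centre; centre 144 mm above the table when up, its underside then 26 mm above the carriage. It can be pinched from above or pressed; pushing it along the rail slides the carriage.
- hook (a joint): Plunger depth in m: 0 up, 0.020 bottom stop. Spring about 5.5 N at 0, 9.5 N at 0.020, damped (120 N per m/s). The hook is one piece with the knob and sinks with it. Let go with the bar caught, it rests near 0.005, tongue bearing up on the bar; near 0.014 if the tip came up under the bar; 0 if nothing is caught.
- hook_face (a point): On the upright face of the hook, which looks along the rail's +y, 75 mm ahead of the knob's axis; sinks with the knob. This face (61 to 87 mm above the table when up) is what meets the bar. From its foot a tongue 10 mm wide runs on along +y to the upturned tip; the gap between face and tip is 10 mm.
- hook_tip (a point): Top of the hook's upturned tip, 87.5 mm ahead of the knob's axis; tip 5 mm thick, 9 mm above the tongue. When up, the tongue's top is 61 mm and the tip's top 70 mm above the table, so the tip would run into the bar. Pressed over 0.014 it passes under the bar; about 0.017 is comfortable, and the face still meets the bar.
- clip: Fixed steel spring clip on a foot 80 x 70 x 12 mm, jaws 52 to 68 mm above the table, tightly gripping a flat stainless flea comb lying along the clip's y, teeth towards +y, a wire loop (46 mm wide, 30 mm deep inside) towards the rail. Origin on the table under the jaws, axes nearly parallel to the rail's.
- bar_near (a point): Nearest place to the rail where the loop's cross-bar (the post to catch) can be: a point fixed to the clip, 80 mm from its origin along its -y, 60 mm above the table. The bar, a level steel rod along x, 8 mm in diameter, 40 mm long, has its axis at this height and 0 to 30 mm further along the clip's +y; how far differs each time and is not measured.
- brush: Bystander: yellow plastic brush, 200 mm long, lying; origin under its middle.
- bowl: Bystander: empty white porcelain bowl, 120 mm across, 50 mm high; origin under its middle.
- tin: Bystander: lidded steel tin, 76 mm across, 50 mm high; origin under its middle.
- jar: Bystander: small amber jar, 52 mm across, 65 mm high; origin under its middle.
- tray: Bystander: bamboo tray 260 x 180 x 30 mm with a hair clipper lying in it; origin under its middle.
- spray: Bystander: white bottle, 60 mm across, 190 mm high; origin under its middle.
- jar2: Bystander: glass jar, 80 mm across, 90 mm high; origin under its middle.
Mind the look-alikes: they are no part of the job. Leave any orange or purple look-alike of the clip alone.

How it is judged (in metres and radians):
On the way, in this order (a step that is already met when the one before it is completed fails the run):
1. the knob is pressed so that the hook is lowered below the bar (value of joint hook above 0.0135 m), for 0.2 s.
2. the hook has come up and caught the bar (value of joint hook between 0.0033 and 0.0068 m and contact force between carriage and clip above 3 N), for 0.2 s.
At the end, for the whole second after the job is handed in: The hook has caught the bar: the plunger rests 3.3 to 6.8 mm down with the hook bearing on the comb's bar with more than 3 N, and the carriage is at rest (all of step 2 and linear speed of carriage below 0.005 m/s); the robot touches nothing.
It fails at once if the lowered hook (plunger deeper than 8 mm) presses on the comb or its clip with more than 10 N (value of joint hook above 0.008 m and contact force between carriage and clip above 10 N).
It fails at once if the hook is driven into the comb or its clip with more than 25 N at any height (contact force between carriage and clip above 25 N).
It fails at once if the robot pushes on the comb or its clip with more than 5 N (contact force between any of the fingers, the arm and clip above 5 N).
It fails at once if a bystander is moved more than 20 mm (distance of any of brush, bowl, tin, jar, tray, spray, jar2 from where it was at the start of the episode above 0.02 m).
It also fails if it takes over 42 s, if anything falls off the work surface, if the arm or the gripper's body presses on something with over 40 N, if the wrist force passes 120 N, or if a joint passes its speed limit or range.

## Robot

A 6-joint arm with a two-finger parallel gripper is mounted at the origin on the work surface. World frame = base frame: x ahead of the robot, y to its left, z up, the work surface at z = 0. Lengths are in mm, angles in rad, forces in N, time in s.
With the tool pointing down it reaches from about 400 to 925 mm from the base axis. Payload 12.5 kg.
Tool frame: the origin (TCP) lies on the mounting face of the last link; the fingertips stand 190 mm ahead of it and the grasp point (between the pads) lies 171 mm ahead of it; z points along the fingers, y is the line along which they close (so a half turn about z gives the same grasp; the last joint's range is limited). The gripper opens to 95 mm and grips with 3 to 60 N. Pads are 20 mm wide; open, the fingers measure 119 mm over their backs; the gripper's body (75 mm by 180 mm) begins 59 mm behind the grasp point.
Start: joints at [-1.26, 0.491, 1.559, -0, 1.092, -0.106], TCP at [253.041, -571.485, 404.761] pointing down, gripper open.
Joint ranges: [-3.1, 3.1], [-0.84, 2.19], [0.05, 2.79], [-1.13, 4.28], [0.06, 2.93], [-2.69, 2.69]. Speed limits (rad/s): [2.22, 2.22, 2.79, 3.14, 3.14, 3.14].

## Interface

Orientations are given as [roll, pitch, yaw] about the fixed x, y, z axes, in that order (R = Rz(yaw) Ry(pitch) Rx(roll)).
In Python, from cell import env gives the robot as it stands.
- The arm moves only by the tool carry_out, never from a script. Its argument "series" is a list of rows, each a list of 5 numbers: the shift along the tool's x, y, z in m, then the turn about the tool's z in degrees, then the opening, from 0 (shut) to 1 (fully open). A call has 1 to 20 rows; each row is the pose to reach, as a shift and turn from the pose commanded when the call began, along the tool's axes at that moment; what a row does not reach only later rows make up. A row lasts 1/8 s, in which the tool goes at most 62.5 mm and 10.7 degrees, less where a joint would pass 70% of its speed; a pose out of reach is approached as far as the arm can. A call with a gripper value outside its range is refused whole. The fingers move at their own pace and stop on an object; the grip force is fixed at half the most. Time passes only in rows, so rows that repeat a pose let the fingers close. It gives the time, the measured TCP pose, the force, the opening and the grip force at its end, in the units of the state.
- env.state(): the state, without advancing time (a new reading comes with each control period).
- env.read_camera(name): name is "scene" or "side" or "wrist"; returns (picture, depth): 400x640x3 uint8, red, green, blue; 400x640 float32, mm along the optical axis (not along the pixel's ray), 0 where there is no reading.
- env.get_calibration(name): a dict with "intrinsics" (3x3 intrinsics, pixels), "cam_to_world" (4x4, takes a point from camera to world coordinates); the wrist camera has in their place "T_tool_cam" (4x4, takes a point from camera to tool coordinates, whose origin is the TCP and whose axes are the flange's). Camera axes: x right, y up, looking along -z (the intrinsics and any distortion apply to the point x, -y, -z); pixel columns grow to the right and rows downward; lengths in mm; the calibration is good to about 2 mm. The wrist camera is an equidistant fisheye: a pixel r from the principal point sees the ray r / f radians off the axis. A picture is of the moment at which its call begins: read the wrist's pose just before it. get_calibration takes no time and is no camera call.
- env.job_done(): hands the job in; it is judged then, once.
The state is a dict: "t": time; "joints": joint angles; "qvel": joint speeds; "tau": joint torques, N m; "eef_pos": TCP position; "tcp_rot": TCP orientation; "ft_force": force on the tool from outside, world axes, zero at the start; "moment": the same for the moment, N m; "opening": opening from 0.0 (shut) to 1.0 (fully open); "grip_force": force on a finger pad.
Only numpy, scipy, OpenCV 4.12 (cv2) and the standard library are available. Lean on these libraries where they do the work, as an engineer would, in place of code of your own. Each camera call takes 0.05 s, during which the arm holds its last target. There are 200 camera calls.

## Working session

There is one attempt and no reset: what is moved stays moved. The work goes in short steps, Python scripts to look and compute and a tool call to move; the robot and the scene stay as the last step left them, time stands still between calls to the robot, and variables do not carry over. Pictures are saved under pics/ and viewed, at most 10 in all, crops included, and the job is handed in when it is done.

Besides the shell and the picture viewer there is one more tool, called after "Emit:" as name(argument=value, ...) on one line, values as JSON. carry_out: Moves the arm, as the interface text tells. Its arguments: {"type":"object","properties":{"series":{"type":"array","items":{"type":"array","items":{"type":"number"}}}},"required":["series"]}

```bash
mkdir -p pics
python3 - <<'E'
from cell import env
import cv2,numpy as np,pickle
d={}
for n in ("scene","side"):
    p,z=env.read_camera(n); d[n]=(p,z,env.get_calibration(n)); cv2.imwrite(f"pics/{n}0.png",p[:,:,::-1])
pickle.dump(d,open("d.pkl","wb"))
s=env.state(); print(s)
E
```

```text
{'t': 0.1, 'joints': array([-1.25961433e+00,  4.91469753e-01,  1.55938238e+00, -7.06270008e-06,
        1.09169864e+00, -1.05636014e-01]), 'qvel': array([ 8.94818071e-04, -1.61450546e-03, -6.34207685e-05, -9.21945560e-05,
        2.26752911e-03,  1.45217848e-04]), 'tau': array([ 2.55830113e-03, -6.13626337e+01, -2.58605146e+01,  6.94085285e-02,
        4.70322242e-02, -3.37046947e-05]), 'eef_pos': array([ 253.02333307, -571.45924744,  404.24055217]), 'tcp_rot': array([-3.14063922e+00, -9.47940241e-05,  4.16821225e-01]), 'ft_force': array([ 0.49938149, -1.15955046, -0.20160051]), 'moment': array([ 8.10612051e-02, -2.83457085e-02, -5.37799127e-05]), 'grip_force': 0.0, 'opening': 0.9970246401797949}
```

View pics/scene0.png

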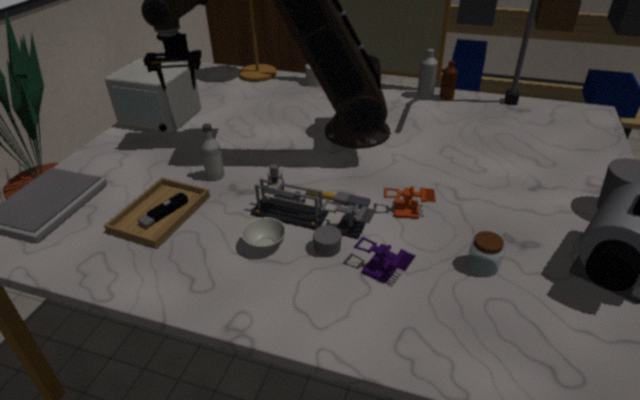

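View pics/side0.png

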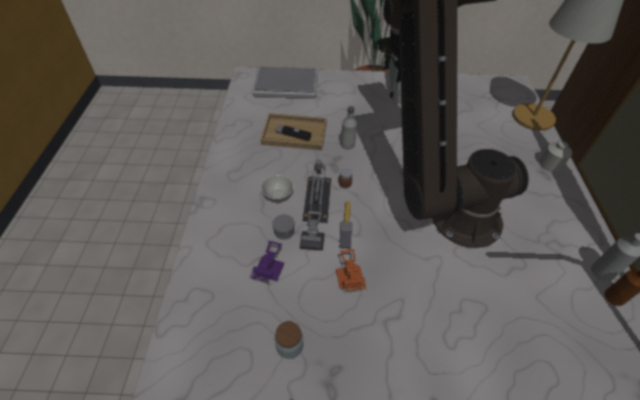

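The side view shows the rail from about (318,180) to (316,220), with the knob near (319,166) and the grey clip near (312,238). The look-alikes are purple at (268,265) and orange at (350,275). Next I enlarge both views.

Run:
```python
import cv2,numpy as np,pickle
d=pickle.load(open("d.pkl","rb"))
def crop(n,u,v,w,h,k):
    c=d[n][0][v:v+h,u:u+w,::-1].astype(float)/255
    return cv2.resize((np.clip(c,0,1)**.5*255).astype(np.uint8),None,fx=k,fy=k,interpolation=cv2.INTER_CUBIC)
a=crop("side",270,150,100,110,5); b=crop("scene",245,155,150,90,5)
cv2.imwrite("pics/sc.png",a); cv2.imwrite("pics/cc.png",b)
for n in d: print(n,d[n][2])
def pt(n,u,v,z=None):
    p,D,c=d[n];K=np.array(c["intrinsics"]);T=np.array(c["cam_to_world"])
    r=np.linalg.inv(K)@[u,v,1]; r=T[:3,:3]@np.array([r[0],-r[1],-1]); o=T[:3,3]
    return o+r*(D[v,u] if z is None else (z-o[2])/r[2])
for n,u,v in [("side",319,166),("side",318,180),("side",316,215),("side",312,240),("scene",273,172),("scene",352,215)]: print(n,u,v,pt(n,u,v).round())
```

```text
scene {'intrinsics': array([[472.96271517,   0.        , 316.13047794],
       [  0.        , 472.96271517, 191.93491808],
       [  0.        ,   0.        ,   1.        ]]), 'cam_to_world': array([[-3.15229183e-01, -5.62622747e-01,  7.64255328e-01,
         1.54949313e+03],
       [ 9.48751484e-01, -1.67833989e-01,  2.67772990e-01,
         3.72225836e+02],
       [-2.23871549e-02,  8.09498237e-01,  5.86695337e-01,
         8.73400121e+02],
       [ 0.00000000e+00,  0.00000000e+00,  0.00000000e+00,
         1.00000000e+00]])}
side {'intrinsics': array([[402.81448472,   0.        , 317.09932621],
       [  0.        , 402.81448472, 201.25824843],
       [  0.        ,   0.        ,   1.        ]]), 'cam_to_world': array([[-9.99185772e-01,  3.75287068e-02, -1.48118223e-02,
         5.16648826e+02],
       [-3.82154524e-02, -7.62617503e-01,  6.45719849e-01,
         9.08003824e+02],
       [ 1.29372760e-02,  6.45760126e-01,  7.63430734e-01,
         1.14249757e+03],
       [ 0.00000000e+00,  0.00000000e+00,  0.00000000e+00,
         1.00000000e+00]])}
side 319 166 [536. -96. 146.]
side 318 180 [538. -93.  79.]
side 316 215 [540.  16.  12.]
side 312 240 [548. 157.  59.]
scene 273 172 [ 545. -106.  145.]
scene 352 215 [563. 129.  59.]
```

View pics/sc.png

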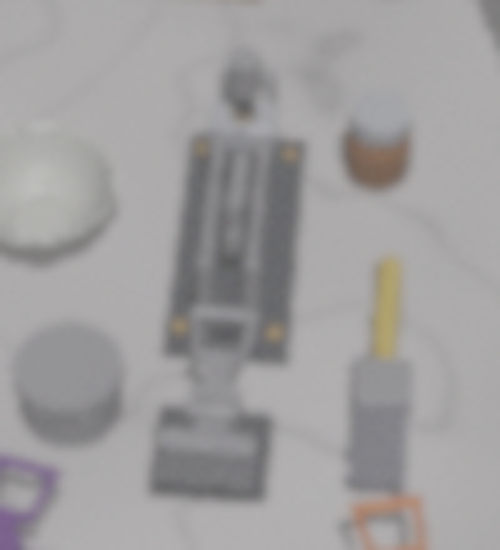

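View pics/cc.png

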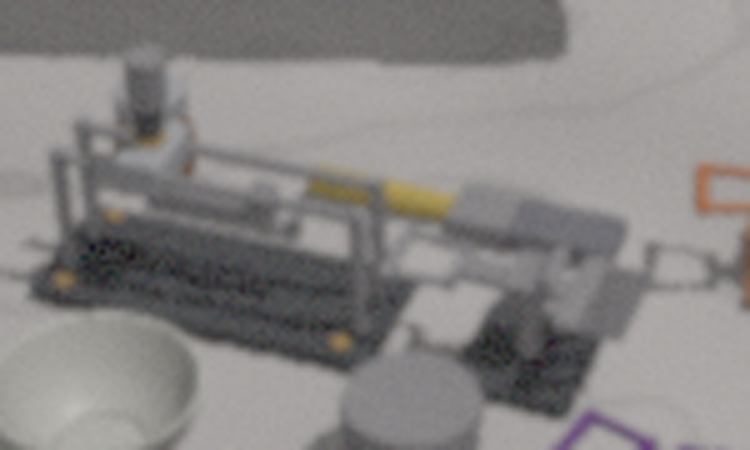

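The enlarged crops show the four brass screws on the rail plate in the side crop at (203,148), (290,153), (181,326) and (274,333). The knob is at (243,80) and the loop's cross-bar is near (220,315). In the scene crop the knob is at (146,90) and the loop near (400,255).

```bash
cat > h.py <<'E'
import cv2,numpy as np,pickle
d=pickle.load(open("d.pkl","rb"))
def ray(n,u,v):
    c=d[n][2];K=c["intrinsics"];T=c["cam_to_world"]
    r=np.linalg.inv(K)@[u,v,1]; return T[:3,3],T[:3,:3]@np.array([r[0],-r[1],-1])
def onz(n,u,v,z): o,r=ray(n,u,v); return o+r*(z-o[2])/r[2]
def cloud(n):
    D=d[n][1];c=d[n][2];K=c["intrinsics"];T=c["cam_to_world"]
    v,u=np.indices(D.shape);P=np.stack([(u-K[0,2])/K[0,0]*D,-(v-K[1,2])/K[1,1]*D,-D],-1)
    return P@T[:3,:3].T+T[:3,3]
E
python3 - <<'E'
from h import *
S=lambda x,y:(270+x/5-.4,150+y/5-.4); C=lambda x,y:(245+x/5-.4,155+y/5-.4)
q=[onz("side",*S(x,y),13) for x,y in [(203,148),(290,153),(181,326),(274,333)]]
print("screws side",np.round(q))
print("screws scene",np.round([onz("scene",*C(x,y),13) for x,y in [(115,215),(65,278),(340,342)]]))
y=(q[2]+q[3]-q[0]-q[1])[:2]; print("rail yaw of +y",np.degrees(np.arctan2(y[1],y[0])), "centre",np.mean(q,0))
for n in ("side","scene"):
    W=cloud(n); near=(abs(W[...,0]-540)<80)&(abs(W[...,1]+90)<70)&(d[n][1]>0)
    P=W[near&(W[...,2]>125)&(W[...,2]<175)]; print(n,len(P),np.median(P,0).round(1),P.min(0).round(),P.max(0).round())
    P=W[(abs(W[...,0]-545)<70)&(abs(W[...,1]-20)<160)&(W[...,2]>86)&(W[...,2]<100)]; vx=cv2.fitLine(P[:,:2].astype(np.float32),cv2.DIST_HUBER,0,.01,.01).ravel(); print("rods",len(P),np.degrees(np.arctan2(vx[1],vx[0])),vx)
    m=(abs(W[...,0]-545)<75)&(abs(W[...,1]-40)<190)&(W[...,2]>4)&(W[...,2]<20)&(d[n][0].max(-1)<75)
    k,l,st,ce=cv2.connectedComponentsWithStats(m.astype(np.uint8))
    for i in range(1,k):
        if st[i,4]>60: print("dark",st[i,4],cv2.minAreaRect(W[l==i][:,:2].astype(np.float32)))
    P=W[(abs(W[...,0]-550)<45)&(W[...,1]>70)&(W[...,1]<230)&(W[...,2]>52)&(W[...,2]<70)]
    print("clip",len(P),P.min(0).round(),P.max(0).round())
    print(" y hist",[(int(b),int(((P[:,1]>=b)&(P[:,1]<b+8)).sum()),P[(P[:,1]>=b)&(P[:,1]<b+8)][:,0].mean().round()) for b in range(70,230,8) if ((P[:,1]>=b)&(P[:,1]<b+8)).any()])
# knob top and crossing of rays
print("knob top side",onz("side",*S(243,58),160),"scene",onz("scene",*C(146,55),160))
print("knob centre side",onz("side",*S(243,80),144),"scene",onz("scene",*C(146,90),144))
E
```

```text
screws side [[ 569. -157.   13.]
 [ 502. -155.   13.]
 [ 576.   18.   13.]
 [ 510.   21.   13.]]
screws scene [[ 499. -154.   13.]
 [ 566. -157.   13.]
 [ 574.   17.   13.]]
rail yaw of +y 87.60179475452723 centre [539.49795479 -68.38012725  13.        ]
side 67 [535.7 -97.3 155.1] [ 525. -117.  129.] [546. -90. 166.]
rods 185 -84.90997 [ 8.8720895e-02 -9.9605650e-01  5.3699402e+02 -3.9800755e+01]
dark 200 ((573.9790649414062, -54.31890106201172), (190.8732452392578, 19.8046817779541), 87.98216247558594)
dark 143 ((542.836181640625, -73.74044799804688), (152.26242065429688, 25.872690200805664), 86.91883087158203)
dark 269 ((509.32574462890625, -52.46453857421875), (195.076171875, 25.17009162902832), 87.39268493652344)
dark 167 ((550.328369140625, 126.80807495117188), (66.52996826171875, 76.87196350097656), 86.6927490234375)
clip 265 [519.  70.  54.] [583. 188.  70.]
 y hist [(70, 7, np.float64(542.0)), (78, 21, np.float64(547.0)), (86, 13, np.float64(545.0)), (94, 7, np.float64(546.0)), (102, 9, np.float64(547.0)), (110, 17, np.float64(546.0)), (118, 14, np.float64(546.0)), (126, 6, 
[... 618 characters left out ...]
71.  53.] [587. 186.  70.]
 y hist [(70, 12, np.float64(545.0)), (78, 27, np.float64(548.0)), (86, 16, np.float64(550.0)), (94, 17, np.float64(549.0)), (102, 15, np.float64(552.0)), (110, 21, np.float64(555.0)), (118, 29, np.float64(554.0)), (126, 19, np.float64(557.0)), (134, 14, np.float64(554.0)), (142, 36, np.float64(559.0)), (150, 45, np.float64(554.0)), (158, 44, np.float64(553.0)), (166, 41, np.float64(553.0)), (174, 45, np.float64(553.0)), (182, 13, np.float64(549.0))]
knob top side [ 538.87049939 -106.09188637  160.        ] scene [ 534.99548302 -106.39714613  160.        ]
knob centre side [ 538.42724131 -100.53533838  144.        ] scene [ 545.78290321 -103.21799267  144.        ]
```

Emit:
carry_out(series=[[0,0,-0.06,0,1],[0.045,-0.031,-0.06,3,1],[0.09,-0.062,-0.06,6,1],[0.135,-0.093,-0.06,9,1],[0.18,-0.124,-0.06,12,1],[0.225,-0.156,-0.06,15,1],[0.27,-0.187,-0.06,18,1],[0.315,-0.218,-0.06,21,1],[0.36,-0.249,-0.06,24,1],[0.405,-0.28,-0.06,26.4,1],[0.449,-0.311,-0.03,26.4,1],[0.449,-0.311,0,26.4,1],[0.449,-0.311,0,26.4,1],[0.449,-0.311,0,26.4,1],[0.449,-0.311,0,26.4,1]])

```text
t: 1.98
eef_pos: [537.6, -106.0, 406.0]
tcp_rot: [3.141, -0.002, -0.045]
ft_force: [-0.3, -0.5, -0.4]
opening: 1.003
grip_force: 0.0
```

Run:
```python
from cell import env
import cv2,numpy as np,pickle
s=env.state(); p,z=env.read_camera("wrist"); c=env.get_calibration("wrist")
pickle.dump((s,p,z,c),open("w.pkl","wb")); print(s["t"],s["eef_pos"],s["tcp_rot"],s["ft_force"],c,z[::80,::80])
cv2.imwrite("pics/w0.png",((p[:,:,::-1]/255.)**.5*255).astype(np.uint8))
```

```text
1.975 [ 537.60106935 -105.96408431  405.96872671] [ 3.14098045e+00 -1.89991472e-03 -4.50417558e-02] [-0.26339721 -0.49368976 -0.43068773] {'intrinsics': array([[309.70691629,   0.        , 323.66927317],
       [  0.        , 309.70691629, 200.70087557],
       [  0.        ,   0.        ,   1.        ]]), 'T_tool_cam': array([[-4.24521588e-04,  9.61085543e-01,  2.76250607e-01,
         7.78176964e+01],
       [ 9.99999851e-01,  5.02466317e-04, -2.11371800e-04,
        -1.19450998e-01],
       [-3.41953007e-04,  2.76250477e-01, -9.61085614e-01,
         2.07812937e+01],
       [ 0.00000000e+00,  0.00000000e+00,  0.00000000e+00,
         1.00000000e+00]])} [[300.10883  308.58746  322.36325  328.4647   328.90707  327.50818
  323.68558  311.38205 ]
 [333.77975  337.128    309.66907  357.80173  343.28918  360.26883
  354.59506  314.0169  ]
 [320.95422  382.4306   373.58014  373.4351   375.476    386.7445
  384.41547  376.752   ]
 [427.55368  419.94284  412.51413  169.67879  417.19214  416.5276
  419.0447   421.46548 ]
 [467.3982    60.72844   81.59143  455.25424  453.0753   455.7438
   80.41365   60.694744]]
```

View pics/w0.png

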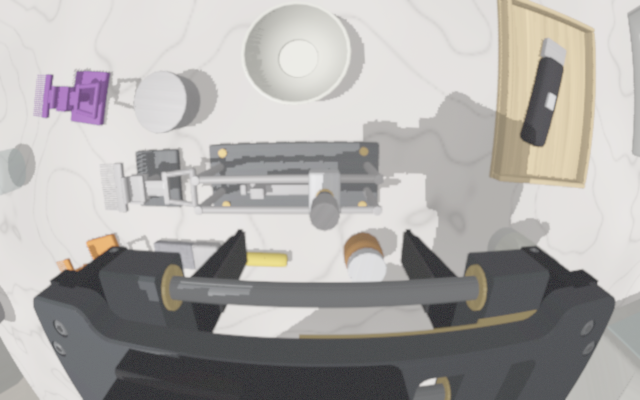

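The wrist view shows the knob's top at (325,213), the screws at (222,153), (364,151), (226,205) and (362,205), and the carriage at (323,185). The loop appears at about (168–196, 188), near the rail's end. I'll measure these.

```bash
cat > wm.py <<'E'
import numpy as np,pickle,cv2
from scipy.spatial.transform import Rotation as R
s,p,z,c=pickle.load(open("w.pkl","rb"))
K=c["intrinsics"];A=R.from_euler("xyz",s["tcp_rot"]).as_matrix();T=c["T_tool_cam"]
def W(u,v,h):
    x,y=(u-K[0,2])/K[0,0],(v-K[1,2])/K[1,1];t=np.hypot(x,y);k=np.sin(t)/t
    r=A@T[:3,:3]@np.array([x*k,-y*k,-np.cos(t)]); o=A@T[:3,3]+s["eef_pos"]; return o+r*(h-o[2])/r[2]
E
python3 - <<'E'
from wm import *
q=[W(*a,13) for a in [(222,153),(364,151),(226,205),(362,205)]]; print(np.round(q,1))
e=q[0]+q[2]-q[1]-q[3]; print("yaw +y",np.degrees(np.arctan2(e[1],e[0])),np.mean(q,0))
print("knob top",W(325,213,160),"loop",W(194,188,60),W(168,188,60))
im=p[130:230,90:290,::-1]; im=((im/255.)**.6*255).astype(np.uint8)
cv2.imwrite("pics/w0c.png",cv2.resize(im,None,fx=4,fy=4,interpolation=cv2.INTER_CUBIC))
E
```

```text
[[ 577.    19.3   13. ]
 [ 569.6 -156.6   13. ]
 [ 509.2   22.1   13. ]
 [ 501.4 -153.    13. ]]
yaw +y 87.50988590443367 [539.28660953 -67.0519395   13.        ]
knob top [ 541.3044397  -107.22757303  160.        ] loop [544.55564829  42.430608    60.        ] [546.58504596  77.29868561  60.        ]
```

View pics/w0c.png

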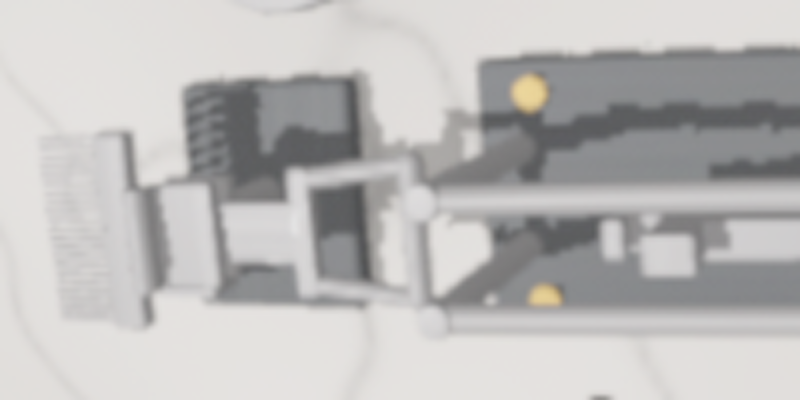

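The bar is at about y=42 (crop x≈413) and the hook tip at about y=-20. The knob is at about (538,-106.5), so the face needs roughly 70 mm of travel. Now I go down and pinch the knob.

Emit:
carry_out(series=[[0,0,0.03,0,0.6],[0,0,0.06,0,0.5],[0,0,0.08,0,0.5],[0,0,0.085,0,0.5],[0,0,0.085,0,0.0],[0,0,0.085,0,0.0],[0,0,0.085,0,0.0],[0,0,0.085,0,0.0],[0,0,0.085,0,0.0],[0,0,0.085,0,0.0]])

```text
t: 3.28
eef_pos: [537.8, -105.4, 320.2]
tcp_rot: [3.141, -0.001, -0.044]
ft_force: [-1.0, -1.3, 5.8]
opening: 0.245
grip_force: 30.0
```

Emit:
carry_out(series=[[0,0,0.003,0,0],[0,0,0.006,0,0],[0,0,0.009,0,0],[0,0,0.012,0,0],[0,0,0.0145,0,0],[0,0,0.017,0,0],[0,0,0.017,0,0],[0,0,0.017,0,0],[0,0,0.017,0,0]])

```text
t: 4.4
eef_pos: [537.8, -105.4, 303.4]
tcp_rot: [3.141, -0.001, -0.044]
ft_force: [-2.1, -1.0, 8.6]
opening: 0.251
grip_force: 30.0
```

```bash
cat > look.py <<'E'
import sys
from cell import env
import cv2,numpy as np,pickle
s=env.state(); p,z=env.read_camera("wrist"); c=env.get_calibration("wrist")
pickle.dump((s,p,z,c),open("w.pkl","wb")); print(s["t"],s["eef_pos"],s["ft_force"],s["grip_force"])
q=cv2.resize(p[110:290,150:470,::-1],None,fx=2.5,fy=2.5,interpolation=cv2.INTER_CUBIC)
cv2.imwrite(f"pics/{sys.argv[1]}.png",((q/255.)**.6*255).astype(np.uint8))
E
python3 look.py w1
```

```text
4.4 [ 537.75972453 -105.40485216  303.43804346] [-2.07093933 -0.97369655  8.59916312] 30.001516342163086
```

View pics/w1.png

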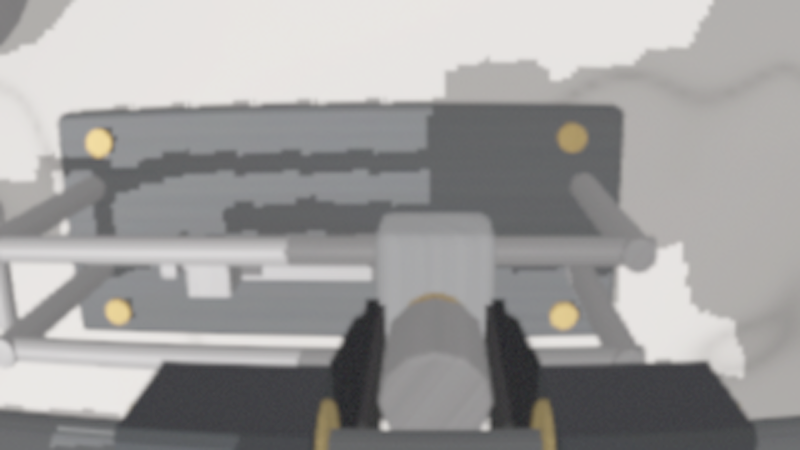

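The knob is pinched and the force fits about 17 mm of depth. The picture shows the hook at (205,280) and the knob between the pads at (437,390). Sliding now.

Emit:
carry_out(series=[[0,-0.003,0,0,0],[0,-0.008,0,0,0],[0,-0.013,0,0,0],[0,-0.018,0,0,0],[0,-0.023,0,0,0],[0,-0.028,0,0,0],[0,-0.033,0,0,0],[0,-0.038,0,0,0],[0,-0.042,0,0,0],[0,-0.046,0,0,0],[0,-0.048,0,0,0],[0,-0.049,0,0,0],[0,-0.05,0,0,0]])

```text
t: 6.08
eef_pos: [540.0, -55.6, 303.5]
tcp_rot: [3.141, -0.001, -0.044]
ft_force: [-2.1, -3.4, 9.0]
opening: 0.249
grip_force: 30.0
```

Emit:
carry_out(series=[[0,-0.001,0,0,0],[0,-0.002,0,0,0],[0,-0.003,0,0,0],[0,-0.004,0,0,0],[0,-0.005,0,0,0],[0,-0.006,0,0,0]])

```text
t: 6.82
eef_pos: [540.2, -49.6, 303.5]
tcp_rot: [3.141, -0.001, -0.044]
ft_force: [-2.1, -3.4, 8.6]
opening: 0.243
grip_force: 30.0
```

Emit:
carry_out(series=[[0,-0.001,0,0,0],[0,-0.002,0,0,0],[0,-0.003,0,0,0],[0,-0.004,0,0,0]])

```text
t: 7.32
eef_pos: [540.4, -45.6, 303.4]
tcp_rot: [3.141, -0.001, -0.044]
ft_force: [-2.6, -3.7, 9.0]
opening: 0.243
grip_force: 30.0
```

Emit:
carry_out(series=[[0,-0.0007,0,0,0],[0,-0.0014,0,0,0],[0,-0.002,0,0,0]])

```text
t: 7.7
eef_pos: [540.5, -43.6, 303.4]
tcp_rot: [3.141, -0.001, -0.044]
ft_force: [-1.9, -2.8, 8.4]
opening: 0.245
grip_force: 30.0
```

Emit:
carry_out(series=[[0,-0.0005,0,0,0],[0,-0.001,0,0,0],[0,-0.0015,0,0,0]])

```text
t: 8.07
eef_pos: [540.6, -42.1, 303.4]
tcp_rot: [3.141, -0.001, -0.044]
ft_force: [-1.9, -2.9, 8.8]
opening: 0.245
grip_force: 30.0
```

Emit:
carry_out(series=[[0,-0.0005,0,0,0],[0,-0.001,0,0,0]])

```text
t: 8.32
eef_pos: [540.6, -41.1, 303.4]
tcp_rot: [3.141, -0.001, -0.044]
ft_force: [-2.1, -3.4, 8.7]
opening: 0.248
grip_force: 30.0
```

Emit:
carry_out(series=[[0,-0.0005,0,0,0],[0,-0.001,0,0,0]])

```text
t: 8.57
eef_pos: [540.7, -40.1, 303.5]
tcp_rot: [3.141, -0.001, -0.044]
ft_force: [-1.7, -3.2, 9.8]
opening: 0.248
grip_force: 30.0
```

Emit:
carry_out(series=[[0,-0.0005,0,0,0],[0,-0.001,0,0,0]])

```text
t: 8.82
eef_pos: [540.7, -39.1, 303.4]
tcp_rot: [3.141, -0.001, -0.044]
ft_force: [-2.4, -2.6, 8.9]
opening: 0.245
grip_force: 30.0
```

Emit:
carry_out(series=[[0,-0.0005,0,0,0]])

```text
t: 8.95
eef_pos: [540.7, -38.6, 303.4]
tcp_rot: [3.141, -0.001, -0.044]
ft_force: [-2.5, -3.3, 8.5]
opening: 0.248
grip_force: 30.0
```

Emit:
carry_out(series=[[0,-0.0005,0,0,0]])

```text
t: 9.07
eef_pos: [540.8, -38.1, 303.4]
tcp_rot: [3.141, -0.001, -0.044]
ft_force: [-1.7, -2.4, 9.7]
opening: 0.246
grip_force: 30.0
```

Emit:
carry_out(series=[[0,-0.0005,0,0,0]])

```text
t: 9.2
eef_pos: [540.8, -37.6, 303.4]
tcp_rot: [3.141, -0.001, -0.044]
ft_force: [-1.7, -3.0, 8.9]
opening: 0.245
grip_force: 30.0
```

Emit:
carry_out(series=[[0,-0.0005,0,0,0]])

```text
t: 9.32
eef_pos: [540.8, -37.1, 303.4]
tcp_rot: [3.141, -0.001, -0.044]
ft_force: [-1.5, -2.7, 8.8]
opening: 0.242
grip_force: 30.0
```

Emit:
carry_out(series=[[0,-0.0005,0,0,0]])

```text
t: 9.45
eef_pos: [540.8, -36.6, 303.4]
tcp_rot: [3.141, -0.001, -0.044]
ft_force: [-2.6, -3.0, 8.6]
opening: 0.246
grip_force: 30.0
```

Emit:
carry_out(series=[[0,-0.0005,0,0,0]])

```text
t: 9.57
eef_pos: [540.8, -36.1, 303.4]
tcp_rot: [3.141, -0.001, -0.044]
ft_force: [-2.1, -2.1, 8.7]
opening: 0.246
grip_force: 30.0
```

```bash
sed -i 's/p\[110:290,150:470/p[130:270,150:470/' look.py; python3 look.py w2
```

```text
9.575 [540.82406855 -36.13740504 303.42972137] [-2.10758594 -2.06189307  8.72993887] 30.001509189605713
```

View pics/w2.png

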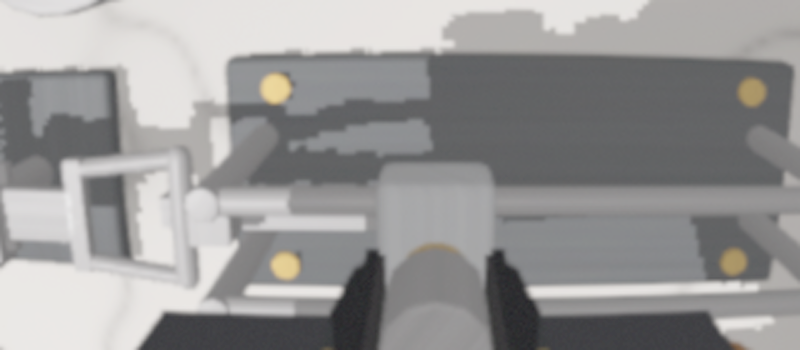

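The tip now peeks out past the bar at crop (166,208). The bar is at x≈182 and the hook's face is just behind it at x≈192, so contact is close.

Emit:
carry_out(series=[[0,-0.0005,0,0,0]])

```text
t: 9.75
eef_pos: [540.9, -35.6, 303.4]
tcp_rot: [3.141, -0.001, -0.044]
ft_force: [-1.1, -3.1, 8.5]
opening: 0.248
grip_force: 30.0
```

Emit:
carry_out(series=[[0,-0.0005,0,0,0]])

```text
t: 9.88
eef_pos: [540.9, -35.2, 303.4]
tcp_rot: [3.141, -0.001, -0.044]
ft_force: [-2.7, -6.3, 9.5]
opening: 0.247
grip_force: 30.0
```

Emit:
carry_out(series=[[0,-0.0005,0,0,0]])

```text
t: 10.0
eef_pos: [540.9, -34.9, 303.5]
tcp_rot: [3.14, -0.001, -0.044]
ft_force: [-3.0, -8.7, 9.7]
opening: 0.246
grip_force: 30.0
```

The face met the bar at about 5 N. I back off slightly and release.

Emit:
carry_out(series=[[0,0.0004,0,0,0],[0,0.0008,0,0,0],[0,0.0008,0,0,0]])

```text
t: 10.38
eef_pos: [540.9, -35.3, 303.4]
tcp_rot: [3.141, -0.001, -0.044]
ft_force: [-1.5, -1.5, 8.5]
opening: 0.243
grip_force: 30.0
```

Emit:
carry_out(series=[[0,0,0,0,0.5],[0,0,0,0,0.5],[0,0,0,0,0.5],[0,0,0,0,0.5],[0,0,0,0,0.5],[0,0,0,0,0.5]])

```text
t: 11.12
eef_pos: [540.8, -35.2, 302.7]
tcp_rot: [3.142, -0.0, -0.044]
ft_force: [0.8, -0.5, -0.5]
opening: 0.503
grip_force: 0.0
```

```bash
python3 look.py w3
python3 - <<'E'
from wm import *
E
```

```text
11.125 [540.80527705 -35.21550422 302.71068353] [ 0.77196739 -0.5236667  -0.48089716] 0.0
```

View pics/w3.png

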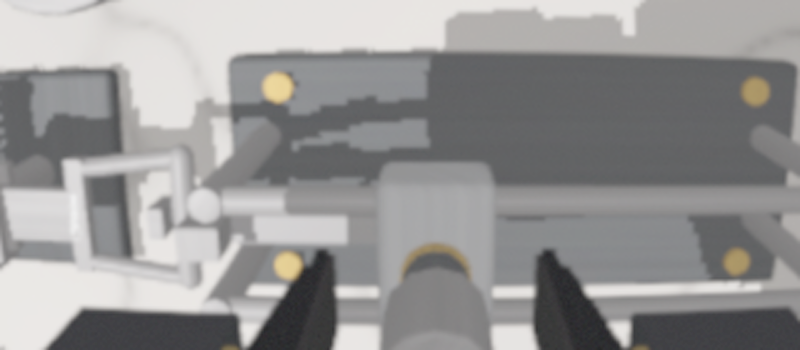

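The hook has risen. The tip stands beyond the bar at (160,217) and the hook body is at (198,242), with the bar between them. Now I lift away and check the knob's height.

Emit:
carry_out(series=[[0,0,-0.01,0,0.5],[0,0,-0.03,0,0.5],[0,0,-0.06,0,0.5],[0,0,-0.1,0,0.5],[0,0,-0.14,0,0.5],[0,0,-0.14,0,0.5],[0,0,-0.14,0,0.5],[0,0,-0.14,0,0.5]])

```text
t: 12.18
eef_pos: [540.7, -35.2, 441.7]
tcp_rot: [-3.141, 0.002, -0.044]
ft_force: [-0.8, 0.1, 0.3]
opening: 0.5
grip_force: 0.0
```

```bash
python3 look.py w4
python3 - <<'E'
from wm import *
v,u=np.mgrid[150:300,280:370]; x,y=(u-K[0,2])/K[0,0],(v-K[1,2])/K[1,1]; t=np.hypot(x,y)+1e-9; k=np.tan(t)/t; D=z[150:300,280:370]
P=np.stack([x*k*D,-y*k*D,-D],-1)@(A@T[:3,:3]).T+A@T[:3,3]+s["eef_pos"]
m=(abs(P[...,0]-541)<9)&(abs(P[...,1]+35)<9)&(P[...,2]>120)&(P[...,2]<175)
h=P[m][:,2]; print(len(h),np.percentile(h,[10,50,90]))
m=(abs(P[...,0]-541)<20)&(abs(P[...,1]+35)<13)&(P[...,2]>90)&(P[...,2]<110);h=P[m][:,2]; print("block top (102)",len(h),np.median(h))
E
```

```text
12.175 [540.70181897 -35.20321076 441.74120382] [-0.78893871  0.10179534  0.28525152] 0.0
399 [153.59026908 154.63315784 155.49698893]
block top (102) 390 101.23367762465244
```

The knob's top is at about 155 mm, so the plunger rests about 5 mm down with the bar caught. Handing in.

```bash
python3 -c "
from cell import env; print(env.job_done())"
```

```text
the job is handed in; nothing more can be done
None
```

The comb is locked in its clip: the plunger rests about 5 mm down with the hook on the bar. I met the bar at roughly 5 N and lifted the arm clear; the job is handed in, with no verdict returned.

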